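# Stir the clay beads under the microscope

## Task

Take the stirring rod from its slanted rest and, reaching in under the microscope's lens, stir the clay beads in the dish with it: three full turns around the dish, about halfway between its middle and its wall, with the end of the rod down among the beads, so that most of them are pushed well on from where they lay. Leave the dish standing in its place with all the beads in it, touch dish and beads with nothing but the rod, and do not bump the microscope's head or shift the other things. Then lower the used rod, grip up, onto the bottom of the large wash beaker before letting go, and leave it standing there with the beaker upright in its place.

Things in the scene. Friction and masses are not known exactly. Their poses are not given: they have to be found in the camera images.
- rod: steel stirring rod, 8 mm diameter, with a square black plastic grip at its upper end; 215 long in all. Origin at the centre of the lower (steel) end; its z axis runs up the rod to the grip. The grip is 14 x 14, its sides square to the rod's x and y axes, and covers z = 145 to 215. 80 g. It starts in the slanted rest, leaning 30 degrees to the rest's -x side (roughly +y)
- rod_tip (a point): centre of the rod's lower end (same as the rod's origin)
- rod_grip (a point): point on the rod's axis in the middle of its grip, 180 from the lower end
- rest: fixed slanted rest: a grey foot plate 130 x 75 x 12 with an open aluminium V-trough, 130 long, leaning 30 degrees from vertical to its own -x. Origin: centre of its underside. The rod's lower end stands at x=35, y=0, z=30 in it; the rod lies in the V, whose open side looks up and to +x; the top 85 of the rod stick out beyond the trough
- scope: fixed white stereo microscope: base 200 (x) by 280 (y), from y=-190 to y=+90, 45 high; pillar 45 x 50 centred at y=-155, 343 high. Origin: on the table, under the lens axis
- scope_head: the microscope's overhanging head (same origin and axes as scope). Lens: black cylinder 54 diameter on the axis x=y=0, its lower face at z=160, up to z=205; above it, collar 72 diameter to z=217, then the head, 84 (x) by 110 (y), up to z=305; arm 70 wide to the pillar at z=210 to 235; two eyepieces rise at 45 degrees to +y, up to about y=100, z=345
- stage (a point): centre of the microscope's stage, on its top face, 45 above the table, straight under the lens
- dish: loose round white porcelain dish on the stage, under the lens: outside 100 dia at the foot, 104 at the rim, 30 high, walls 4, floor 5 thick (inside diameter about 93). Origin: centre of its underside; z up. 400 g
- beaker: glass wash beaker, the largest beaker on the table, empty: 80 diameter, 100 high, wall 3, floor 5. Loose, 300 g. Origin: centre of its underside
- bead0: one of six loose drum-shaped clay beads in the dish, 16 diameter x 14 high, 10 g; origin: centre of its underside; at the start the six stand in a C-shaped row about 22 from the dish's centre, with a gap on one side (the dish's own -x side) that leaves room to lower the rod
- bead1: one of six loose drum-shaped clay beads in the dish, 16 diameter x 14 high, 10 g; origin: centre of its underside; at the start the six stand in a C-shaped row about 22 from the dish's centre, with a gap on one side (the dish's own -x side) that leaves room to lower the rod
- bead2: one of six loose drum-shaped clay beads in the dish, 16 diameter x 14 high, 10 g; origin: centre of its underside; at the start the six stand in a C-shaped row about 22 from the dish's centre, with a gap on one side (the dish's own -x side) that leaves room to lower the rod
- bead3: one of six loose drum-shaped clay beads in the dish, 16 diameter x 14 high, 10 g; origin: centre of its underside; at the start the six stand in a C-shaped row about 22 from the dish's centre, with a gap on one side (the dish's own -x side) that leaves room to lower the rod
- bead4: one of six loose drum-shaped clay beads in the dish, 16 diameter x 14 high, 10 g; origin: centre of its underside; at the start the six stand in a C-shaped row about 22 from the dish's centre, with a gap on one side (the dish's own -x side) that leaves room to lower the rod
- bead5: one of six loose drum-shaped clay beads in the dish, 16 diameter x 14 high, 10 g; origin: centre of its underside; at the start the six stand in a C-shaped row about 22 from the dish's centre, with a gap on one side (the dish's own -x side) that leaves room to lower the rod
- reagent: bystander: brown bottle, 48 dia x 110 high; loose; origin: centre of its underside
- small_beaker: bystander: small glass beaker, 54 dia x 60 high; loose; origin: centre of its underside
- petri: bystander: closed flat glass petri dish, 90 dia x 18 high; loose; origin: centre of its underside
- spatula: bystander: steel lab spatula lying flat, 180 long along its x axis, 14 at its widest, 5 high; loose; origin: mid-length, on its underside
- jar: bystander: white jar with white lid, 52 dia x 60 high; loose; origin: centre of its underside
There are look-alikes about, which are no part of the job. Of the things shaped like the dish, the white one is meant.

How it is judged:
On the way, in this order (a step that is already met when the one before it is completed fails the run):
1. the rod's lower end is among the beads, in one half of the dish (horizontal distance between rod_tip and dish below 0.046 m and z of rod_tip in the frame of dish below 0.016 m and x of rod_tip in the frame of dish above 0.012 m), for 0.02 s.
2. it comes round to the opposite half (horizontal distance between rod_tip and dish below 0.046 m and z of rod_tip in the frame of dish below 0.016 m and x of rod_tip in the frame of dish below -0.012 m), for 0.02 s.
3. it goes on round through one of the quarters between (horizontal distance between rod_tip and dish below 0.046 m and z of rod_tip in the frame of dish below 0.016 m and y of rod_tip in the frame of dish above 0.012 m and x of rod_tip in the frame of dish between -0.01 and 0.01 m), for 0.02 s.
4. and on round through the quarter opposite to that (horizontal distance between rod_tip and dish below 0.046 m and z of rod_tip in the frame of dish below 0.016 m and y of rod_tip in the frame of dish below -0.012 m and x of rod_tip in the frame of dish between -0.01 and 0.01 m), for 0.02 s.
5. the rod, still held, is lowered into the wash beaker until its lower end is less than 25 mm above the beaker's foot (z of rod_tip in the frame of beaker below 0.025 m and horizontal distance between rod_tip and beaker below 0.038 m and contact force between the fingers and rod above 1 N), for 0.1 s.
At the end, for the whole second after the job is handed in: Rod at rest in the upright beaker: lower end under 20 mm above its foot, lean under 43 deg; beaker within 30 mm of its first place. Four or more beads over 8 mm from where they began, all six in the dish; dish level, within 20 mm of its first place (distance of any of bead0, bead1, bead2 from where it was at the start of the episode above 0.008 m and distance of any of bead0, bead1, bead3 from where it was at the start of the episode above 0.008 m and distance of any of bead0, bead1, bead4 from where it was at the start of the episode above 0.008 m and distance of any of bead0, bead1, bead5 from where it was at the start of the episode above 0.008 m and distance of any of bead0, bead2, bead3 from where it was at the start of the episode above 0.008 m and distance of any of bead0, bead2, bead4 from where it was at the start of the episode above 0.008 m and distance of any of bead0, bead2, bead5 from where it was at the start of the episode above 0.008 m and distance of any of bead0, bead3, bead4 from where it was at the start of the episode above 0.008 m and distance of any of bead0, bead3, bead5 from where it was at the start of the episode above 0.008 m and distance of any of bead0, bead4, bead5 from where it was at the start of the episode above 0.008 m and distance of any of bead1, bead2, bead3 from where it was at the start of the episode above 0.008 m and distance of any of bead1, bead2, bead4 from where it was at the start of the episode above 0.008 m and distance of any of bead1, bead2, bead5 from where it was at the start of the episode above 0.008 m and distance of any of bead1, bead3, bead4 from where it was at the start of the episode above 0.008 m and distance of any of bead1, bead3, bead5 from where it was at the start of the episode above 0.008 m and distance of any of bead1, bead4, bead5 from where it was at the start of the episode above 0.008 m and distance of any of bead2, bead3, bead4 from where it was at the start of the episode above 0.008 m and distance of any of bead2, bead3, bead5 from where it was at the start of the episode above 0.008 m and distance of any of bead2, bead4, bead5 from where it was at the start of the episode above 0.008 m and distance of any of bead3, bead4, bead5 from where it was at the start of the episode above 0.008 m and horizontal distance between each of bead0, bead1, bead2, bead3, bead4, bead5 and dish below 0.046 m and z of each of bead0, bead1, bead2, bead3, bead4, bead5 in the frame of dish below 0.035 m and distance of dish from where it was at the start of the episode below 0.02 m and angle between each of dish, beaker's own z axis and vertical below 0.1 rad and horizontal distance between rod_tip and beaker below 0.039 m and z of rod_tip in the frame of beaker below 0.02 m and angle between rod's own z axis and vertical below 0.75 rad and linear speed of rod below 0.03 m/s and distance of beaker from where it was at the start of the episode below 0.03 m); the robot touches nothing.
It fails at once if the microscope's head is struck (over 3 N) (contact force between anything else and scope_head above 3 N).
It fails at once if the gripper or arm touches the dish or a bead (only the rod may) (contact force between any of the fingers, the arm and dish above 1 N or contact force between any of the fingers, the arm and bead0 above 1 N or contact force between any of the fingers, the arm and bead1 above 1 N or contact force between any of the fingers, the arm and bead2 above 1 N or contact force between any of the fingers, the arm and bead3 above 1 N or contact force between any of the fingers, the arm and bead4 above 1 N or contact force between any of the fingers, the arm and bead5 above 1 N).
It fails at once if a bystander is shifted by over 30 mm (distance of any of reagent, small_beaker, petri, spatula, jar from where it was at the start of the episode above 0.03 m).
It also fails if it takes over 72 s, if anything falls off the work surface, if the arm or the gripper's body presses on something with over 40 N, if the wrist force passes 120 N, or if a joint passes its speed limit or range.

## Robot

A 7-joint arm with a two-finger parallel gripper is mounted at the origin on the work surface. World frame = base frame: x ahead of the robot, y to its left, z up, the work surface at z = 0. Lengths are in m, angles in rad, forces in N, time in s.
With the tool pointing down it reaches from about 0.4 to 0.9 m from the base axis. Payload 5.6 kg.
Tool frame: the origin (TCP) lies midway between the tips of the shut fingers; the grasp point (between the pads) lies 19 mm behind it; y points along the fingers, z is the direction in which the jaws open and shut, and the axes are right-handed (so a half turn about y gives the same grasp; the last joint's range is limited). The gripper opens to 92 mm and grips with 3 to 60 N. Pads are 20 mm wide; open, the fingers measure 128 mm over their backs; the gripper's body (75 mm by 189 mm) begins 69 mm behind the grasp point.
Start: joints at [-1.255, 0.468, -0.012, 1.603, 0.006, 1.071, -0.056], TCP at [0.228, 0.609, 0.215] pointing down, gripper open.
Joint ranges: [-2.53, 2.53], [-0.31, 2.02], [-1.57, 1.55], [0.28, 2.44], [-1.29, 4.43], [0.15, 1.84], [-2.92, 2.92]. Speed limits (rad/s): [2.57, 2.57, 3.14, 3.14, 3.14, 3.14, 3.14].

## Interface

Orientations are given as a 3x3 rotation matrix whose columns are the frame's x, y, z axes.
In Python, from station import env, effector, solver, viewer, workorder, search_frame, tip_of gives the robot as it stands. Calls block until the motion is done:
- env.reach(position, orientation): joint-space move of the TCP to a pose.
- env.movel(position, frame=None, rate=0.15): straight line of the TCP; frame=None keeps the orientation; rate is the mean speed in m/s.
- env.goto_joints(angles): joint-space move.
- effector.release() and effector.grasp(squeeze=None): open the fingers fully, or close them until they stop; squeeze is the grip in N (None keeps the last).
- env.pause(seconds).
- solver.inverse_kinematics(position, orientation): joint angles nearest the present ones, or None.
- env.sense(): the state.
- viewer.read_camera(name): name is "scene" or "side" or "wrist"; returns (picture, depth): 420x560x3 uint8, red, green, blue; 420x560 float32, m along the optical axis (not along the pixel's ray), 0 where there is no reading.
- viewer.camera_info(name): a dict with "intrinsics" (3x3 intrinsics, pixels), "eye" and "rotation" of the camera in the world; the wrist camera has in their place "T_tool_cam" (4x4, takes a point from camera to tool coordinates, whose origin is the TCP and whose axes are the tool frame's). Camera axes: x right, y up, looking along -z (the intrinsics and any distortion apply to the point x, -y, -z); pixel columns grow to the right and rows downward; lengths in m; the calibration is good to about 2 mm. A picture is of the moment at which its call begins: read the wrist's pose just before it. camera_info takes no time and is no camera call.
A pose or a line that the arm cannot do raises env.PlanningError and nothing moves.
- workorder.finish_job(): hands the job in, once; it reports no verdict.
Trained networks look in the newest picture that a camera, given by its name, has taken for a name from the list of things; names that differ only in an ending like _2 or _b are one class to them, and where a whole thing is asked for, a point or a joint stands for the part that bears it (a point fixed in the world has none). Each returns a list of dicts, best first, with "score" (0 to 1); they miss things now and then, are a little off and sometimes report something else, mostly with a low value. They report only what shows in the picture. A call takes as long as a camera call. They do not tell look-alikes from the thing itself.
- search_frame(camera, name): "at" ([x, y, z] in m, in world coordinates, good to about 4 mm: the middle of the surface that is visible of it).
- tip_of(camera, name): "at" ([x, y, z] in m, in world coordinates, good to about 4 mm: a listed point, or the origin of a listed thing).
The state is a dict: "t": time; "joint_positions": joint angles; "joint_velocities": joint speeds; "tau": joint torques, N m; "ee_pos": TCP position; "tcp_rot": TCP orientation; "wrist_force": force on the tool from outside, world axes, zero at the start; "moment": the same for the moment, N m; "gripper_width": finger opening in m.
Only numpy, scipy, OpenCV 4.12 (cv2) and the standard library are available. Lean on these libraries where they do the work, as an engineer would, in place of code of your own. Each camera call takes 0.05 s, during which the arm holds its last target.

## Working session

There is one attempt and no reset: what is moved stays moved. The work goes in short steps, each a Python script; the robot and the scene stay as the last script left them, time stands still between calls to the robot, and variables do not carry over. Pictures are saved under pics/ and viewed, and the job is handed in when it is done.

```bash
ls; mkdir -p pics
python3 - <<'E'
from station import *
import cv2, numpy as np
for c in ["scene","side","wrist"]:
    p,d=viewer.read_camera(c); cv2.imwrite(f"pics/a_{c}.png",p[:,:,::-1]); np.savez(f"pics/a_{c}.npz",p=p,d=d)
    i=viewer.camera_info(c); print(c,{k:np.round(np.array(v),4).tolist() if not isinstance(v,str) else v for k,v in i.items()})
    for n in ["rod","rod_tip","rod_grip","rest","scope","stage","dish","beaker","bead0","reagent","small_beaker","petri","spatula","jar"]:
        for f,fn in((search_frame,'s'),(tip_of,'t')):
            if n in("rod_tip","rod_grip","stage") and fn=='s': continue
            try: r=f(c,n)
            except Exception as e: print(n,fn,e); continue
            print(n,fn,[(np.round(x["at"],3).tolist(),round(x["score"],2)) for x in r][:6])
s=env.sense(); print(s["t"],s["ee_pos"],s["tcp_rot"])
E
```

```text
pics
scene {'intrinsics': [[419.0015, 0.0, 274.1314], [0.0, 419.0015, 210.4118], [0.0, 0.0, 1.0]], 'eye': [1.2123, -0.3313, 0.6208], 'rotation': [[0.5767, -0.4411, 0.6877], [0.8169, 0.3045, -0.4898], [0.0066, 0.8442, 0.5359]]}
rod s [([0.374, 0.038, 0.018], 0.54)]
rod t [([0.524, 0.128, 0.032], 0.91)]
rod_tip t [([0.523, 0.127, 0.026], 0.83)]
rod_grip t [([0.528, 0.217, 0.187], 0.92), ([0.779, 0.062, -0.002], 0.63)]
rest s [([0.536, 0.163, 0.012], 0.86), ([0.598, -0.173, 0.06], 0.2)]
rest t [([0.526, 0.16, -0.0], 0.56)]
scope s [([0.654, -0.255, 0.168], 0.83)]
scope t []
stage t []
dish s [([0.613, -0.168, 0.057], 0.88), ([0.82, -0.165, 0.005], 0.81), ([0.635, 0.034, 0.012], 0.62)]
dish t [([0.83, -0.168, 0.001], 0.91), ([0.639, 0.03, 0.003], 0.57), ([0.62, -0.166, 0.043], 0.56), ([0.555, 0.356, 0.003], 0.51)]
beaker s [([0.57, 0.342, 0.07], 0.97)]
beaker t [([0.553, 0.353, 0.001], 0.87), ([0.605, -0.191, 0.05], 0.47)]
bead0 s [([0.608, -0.154, 0.062], 0.63), ([0.623, -0.193, 0.065], 0.54), ([0.65, -0.175, 0.065], 0.53), ([0.61, -0.194, 0.064], 0.44), ([0.599, -0.173, 0.064], 0.39)]

[... 2655 characters left out ...]
0, 292.5501, 205.1335], [0.0, 0.0, 1.0]], 'T_tool_cam': [[-0.0004, -0.9661, -0.2583, -0.0725], [-0.0001, 0.2583, -0.9661, -0.1703], [1.0, -0.0003, -0.0002, -0.0019], [0.0, 0.0, 0.0, 1.0]]}
rod s []
rod t []
rod_tip t []
rod_grip t []
rest s []
rest t []
scope s []
scope t []
stage t []
dish s []
dish t []
beaker s []
beaker t []
bead0 s []
bead0 t []
reagent s []
reagent t []
small_beaker s []
small_beaker t []
petri s []
petri t []
spatula s []
spatula t []
jar s [([0.366, 0.39, 0.06], 0.53)]
jar t []
3.9 [0.2282842  0.60860019 0.21458755] [[ 9.36291387e-01  1.40835259e-05  3.51224199e-01]
 [-3.51224200e-01  1.27526491e-05  9.36291387e-01]
 [ 8.70724500e-06 -1.00000000e+00  1.68866706e-05]]
```

View images.

View pics/a_scene.png

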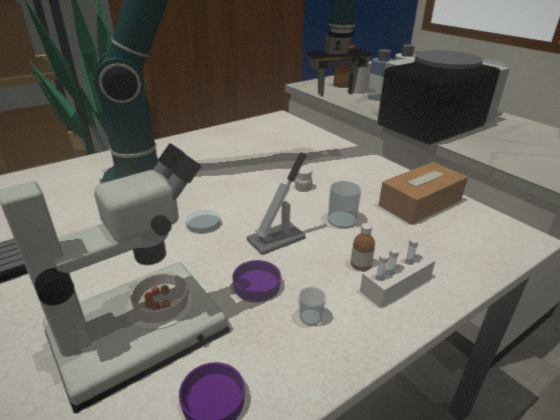

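View pics/a_side.png

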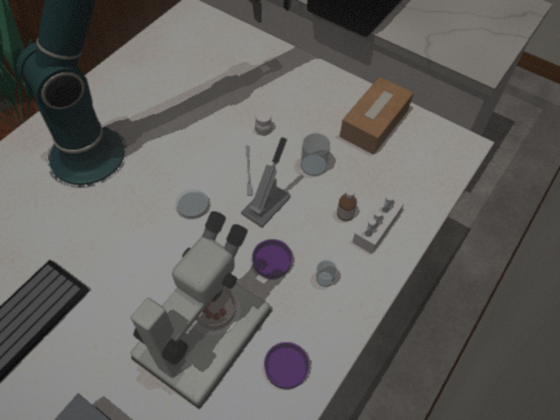

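Run:
```python
import cv2, numpy as np
p=cv2.imread("pics/a_scene.png"); 
a=cv2.resize(p[270:330,120:200],(800,600),interpolation=cv2.INTER_CUBIC)
cv2.imwrite("pics/c_dish.png",a)
b=cv2.resize(p[140:260,240:400],(800,600),interpolation=cv2.INTER_CUBIC); cv2.imwrite("pics/c_rod.png",b)
q=cv2.imread("pics/a_side.png"); cv2.imwrite("pics/c_side.png",cv2.resize(q[190:400,110:300],(724,800))[:600] if 0 else cv2.resize(q[195:345,130:330],(800,600),interpolation=cv2.INTER_CUBIC))
```

```text
(no output)
```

View pics/c_dish.png

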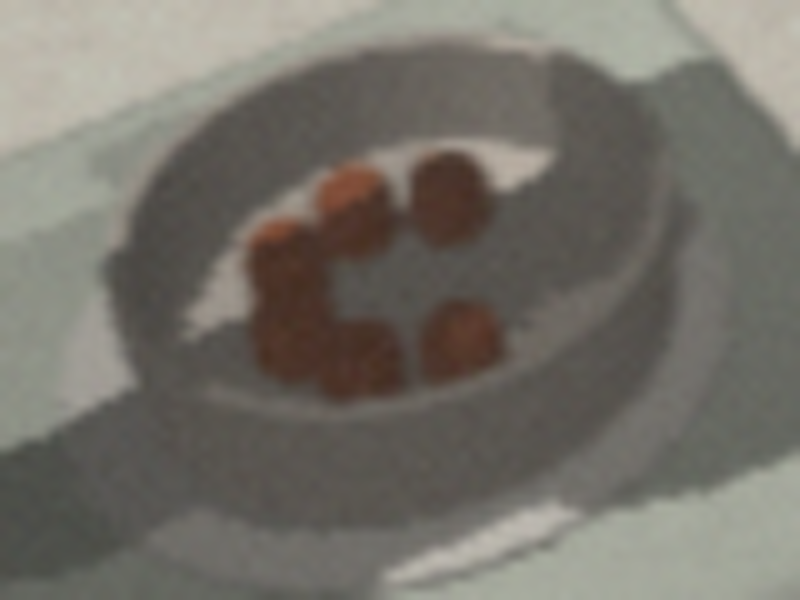

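View pics/c_rod.png

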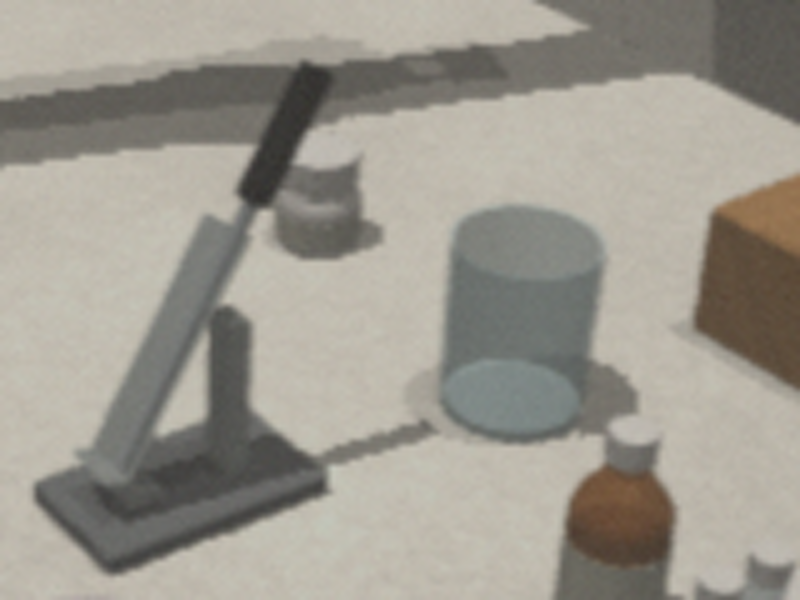

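View pics/c_side.png

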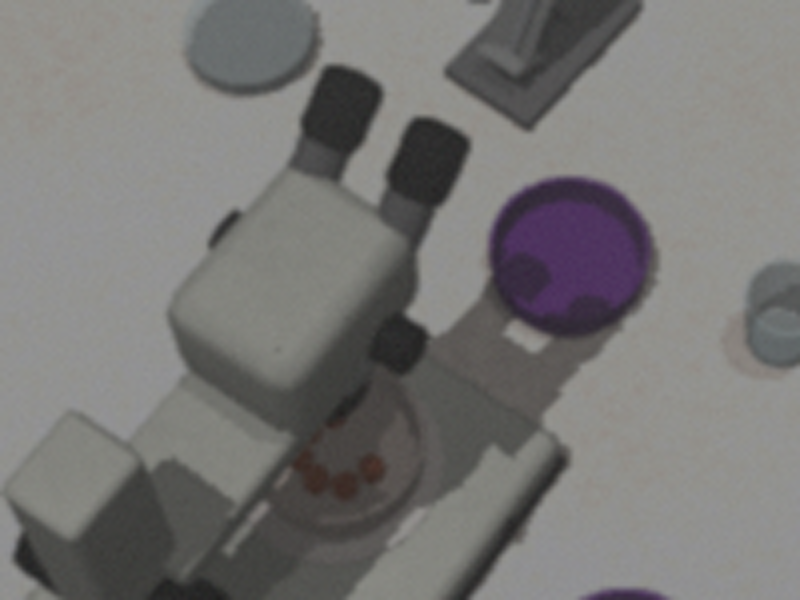

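```bash
cat > h.py <<'E'
import numpy as np, cv2
from station import *
def cloud(cam,d):
    i=viewer.camera_info(cam);K=np.array(i["intrinsics"]);R=np.array(i["rotation"]);e=np.array(i["eye"])
    v,u=np.mgrid[0:d.shape[0],0:d.shape[1]]
    P=np.stack([(u-K[0,2])/K[0,0]*d,-(v-K[1,2])/K[1,1]*d,-d],-1)
    W=P@R.T+e; W[d<=0]=np.nan; return W
def proj(cam,X):
    i=viewer.camera_info(cam);K=np.array(i["intrinsics"]);R=np.array(i["rotation"]);e=np.array(i["eye"])
    c=(np.atleast_2d(X)-e)@R; return np.stack([K[0,0]*c[:,0]/-c[:,2]+K[0,2],-K[1,1]*c[:,1]/-c[:,2]+K[1,2]],-1)
E
python3 - <<'E'
from h import *
from scipy.optimize import least_squares
for c in("scene","side"):
    z=np.load(f"pics/a_{c}.npz");p=z["p"].astype(int);W=cloud(c,z["d"])
    print(c)
    with np.errstate(all='ignore'):
        X,Y,Z=W[...,0],W[...,1],W[...,2]
        m=(abs(Z-.045)<.004)&(abs(X-.62)<.2)&(Y<.02)&(Y>-.45)
        n,l,st,_=cv2.connectedComponentsWithStats(m.astype(np.uint8)); k=1+st[1:,4].argmax(); 
        pts=np.stack([X,Y],-1)[(l==k)]
        print("base rect",len(pts),cv2.minAreaRect(pts.astype(np.float32)), np.median(Z[l==k]))
        # head top
        m=(abs(Z-.305)<.006)&(abs(X-.62)<.15)&(abs(Y+.2)<.15)
        if m.sum()>20: print("head top",m.sum(),cv2.minAreaRect(np.stack([X,Y],-1)[m].astype(np.float32)))
        m=(abs(Z-.343)<.006)&(abs(X-.62)<.15)&(Y<-.2)&(Y>-.45)
        if m.sum()>20: print("pillar top",m.sum(),cv2.minAreaRect(np.stack([X,Y],-1)[m].astype(np.float32)))
        # knobs on head: dark, z .2-.3
        dark=(p.sum(-1)<130)
        m=dark&(Z>.21)&(Z<.36)&(abs(X-.62)<.2)&(abs(Y+.15)<.2)
        n,l,st,_=cv2.connectedComponentsWithStats(m.astype(np.uint8))
        for k in range(1,n):
            if st[k,4]>15: q=W[l==k]; print("dark",st[k,:4],np.nanpercentile(q,3,0).round(3),np.nanpercentile(q,97,0).round(3))
        # beads
        m=(p[...,0]-p[...,2]>25)&(abs(X-.62)<.08)&(abs(Y+.17)<.08)&(Z>.045)&(Z<.08)
        q=W[m]; print("beads",m.sum(),np.nanmin(q,0),np.nanmax(q,0)); 
        t=m&(Z>.0615); print(np.c_[X[t],Y[t]].round(3)[::4].tolist() if t.sum()<400 else t.sum())
        # dish rim
        m=(abs(Z-.0745)<.003)&(np.hypot(X-.62,Y+.17)<.062)&(np.hypot(X-.62,Y+.17)>.035)
        q=np.stack([X,Y],-1)[m]
        r=least_squares(lambda a:np.hypot(q[:,0]-a[0],q[:,1]-a[1])-.050,[.62,-.17],loss="soft_l1",f_scale=.002); print("rim",len(q),r.x,np.std(r.fun))
        # grip of rod
        m=dark&(Z>.12)&(Z<.24)&(abs(X-.53)<.06)&(abs(Y-.22)<.07)
        q=W[m];mu=q.mean(0);u=np.linalg.svd(q-mu)[2][0]; s=(q-mu)@u;print("grip",m.sum(),mu,u,s.min(),s.max())
        # beaker
        m=(np.hypot(X-.555,Y-.353)<.06)&(Z>.015)&(Z<.105); q=W[m]
        r=least_squares(lambda a:np.hypot(q[:,0]-a[0],q[:,1]-a[1])-.04,[.555,.353],loss="soft_l1",f_scale=.002); print("beaker",len(q),r.x,np.std(r.fun),np.nanmax(q[:,2]))
E
```

```text
scene
base rect 7850 ((0.6213688850402832, -0.22310997545719147), (0.19565491378307343, 0.2751830518245697), 0.8120061755180359) 0.04277209919952918
head top 2242 ((0.618678092956543, -0.21817044913768768), (0.2621379494667053, 0.08067255467176437), 88.47831726074219)
pillar top 718 ((0.6245201230049133, -0.3270353376865387), (0.04977948218584061, 0.04569362476468086), 87.85574340820312)
dark [160 145  23  23] [ 0.591 -0.12   0.31 ] [ 0.608 -0.091  0.339]
dark [153 222  16  12] [ 0.675 -0.175  0.241] [ 0.681 -0.158  0.26 ]
dark [ 35 268  36  25] [ 0.648 -0.347  0.211] [ 0.674 -0.309  0.224]
beads 339 [ 0.57211401 -0.19948761  0.04781682] [ 0.64928189 -0.14825395  0.06655279]
[[0.595, -0.154], [0.599, -0.157], [0.601, -0.15], [0.59, -0.168], [0.598, -0.159], [0.602, -0.153], [0.593, -0.173], [0.597, -0.165], [0.605, -0.154], [0.595, -0.174], [0.6, -0.168], [0.605, -0.158], [0.595, -0.176], [0.603, -0.169], [0.6, -0.176], [0.603, -0.168], [0.599, -0.182], [0.599, -0.187], [0.604, -0.181], [0.602, -0.187], [0.602, -0.192], [0.605, -0.186], [0.606, -0.192], [0.609, -0.188], [0.615, -0.19], [0.615, -0.193], [0.62, -0.188], [0.619, -0.191], [0.636, -0.167], [0.619, -0.195], [0.623, -0.189], [0.639, -0.167], [0.62, -0.197], [0.625, -0.192], [0.63, -0.182], [0.641, -0.169], [0.644, -0.163], [0.627, -0.191], [0.634, -0.184], [0.64, -0.173], [0.644, -0.167], [0.633, -0.191], [0.637, -0.185], [0.645, -0.173], [0.646, -0.166], [0.638, -0.187], [0.641, -0.181], [0.648, -0.168], [0.638, -0.188], [0.64, -0.192], [0.642, -0.185]]
rim 364 [ 0.61896722 -0.17005105] 0.0014556207614648295<stdin>:33: RuntimeWarning: Mean of empty slice.
Traceback (most recent call last):
ValueError: zero-size array to reduction operation minimum which has no identity
```

```bash
python3 - <<'E' 2>/dev/null
from h import *
from scipy.optimize import least_squares
for c in("scene","side"):
    z=np.load(f"pics/a_{c}.npz");p=z["p"].astype(int);W=cloud(c,z["d"]);X,Y,Z=W[...,0],W[...,1],W[...,2]
    print(c)
    m=(np.hypot(X-.555,Y-.353)<.06)&(Z>.015)&(Z<.105); q=W[m]
    if m.sum()>20:
        r=least_squares(lambda a:np.hypot(q[:,0]-a[0],q[:,1]-a[1])-.04,[.555,.353],loss="soft_l1",f_scale=.002); print("beaker",len(q),r.x,np.std(r.fun),np.nanmax(q[:,2]))
    m=(p.sum(-1)<200)&(Z>.12)&(Z<.25)&(abs(X-.53)<.06)&(abs(Y-.22)<.07)
    m=cv2.erode(m.astype(np.uint8),np.ones((2,2)))>0
    q=W[m];print(len(q),np.nanpercentile(q,[2,50,98],axis=0))
    if len(q)>9:
        mu=q.mean(0);u=np.linalg.svd(q-mu)[2][0]; s=(q-mu)@u;print("grip",m.sum(),mu,u,s.min(),s.max())
    # rest foot
    m=(abs(Z-.012)<.005)&(abs(X-.53)<.07)&(abs(Y-.16)<.11)&(p.sum(-1)<330)&(p.max(-1)<130); print("rest",m.sum(),cv2.minAreaRect(np.stack([X,Y],-1)[m].astype(np.float32)))
    # dark-> knob check
    m=(Z>.18)&(Z<.4)&(abs(X-.62)<.2)&(Y>-.25)&(Y<0); print("head ext",np.nanpercentile(W[m],[.5,99.5],axis=0).round(3))
    print("grip col",p[int(proj(c,[.529,.217,.186])[0,1]),int(proj(c,[.529,.217,.186])[0,0])])
# IK feasibility
s=env.sense();print(s["t"])
def frame(az,th,jaw=1):
    # rod axis up leaning th to azimuth az
    u=np.array([np.sin(th)*np.cos(az),np.sin(th)*np.sin(az),np.cos(th)]);y=-u
    zz=jaw*np.array([-np.sin(az),np.cos(az),0]);x=np.cross(y,zz);return u,np.stack([x,y,zz],1)
for j in(1,-1):
    u,R=frame(np.pi/2,np.radians(30),j)
    tip=np.array([.524,.127,.03]); print("rest",j,solver.inverse_kinematics(tip+u*.176,R))
    u,R=frame(np.pi,0,j); print("beaker",j,solver.inverse_kinematics(np.array([.555,.353,.01])+u*.176,R))
    for az in(150,165,180,195):
        u,R=frame(np.radians(az),np.radians(36),j); q=solver.inverse_kinematics(np.array([.62,-.17,.055])+u*.176,R); q2=solver.inverse_kinematics(np.array([.62,-.17,.055])+u*.34,R); print(az,j,q if q is None else np.round(q,2), q2 is not None)
E
```

```text
scene
beaker 1222 [0.55807727 0.35699988] 0.0017857381304583694 0.10172021660637265
133 [[0.52787708 0.1988926  0.15999207]
 [0.53486498 0.21615416 0.19005723]
 [0.53783397 0.23381418 0.2143761 ]]
grip 133 [0.53416852 0.21589375 0.18871723] [-0.01328711 -0.50723604 -0.86170473] -0.031575487896067726 0.03406737564761356
rest 786 ((0.5331891775131226, 0.1340612769126892), (0.09886281192302704, 0.19000013172626495), 11.315048217773438)
head ext [[ 0.587 -0.249  0.182]
 [ 0.681 -0.087  0.339]]
grip col [60 57 55]
side
beaker 997 [0.55877332 0.35266087] 0.0019182661766694348 0.10368775285099563
88 [[0.52851194 0.19528764 0.16034508]
 [0.5336486  0.21144047 0.19109834]
 [0.53706005 0.22679808 0.21746161]]
grip 88 [0.53324583 0.21190231 0.19032637] [-0.02470191 -0.48025615 -0.87678038] -0.03385556168546534 0.03630793964132682
rest 584 ((0.5331814885139465, 0.13250772655010223), (0.09960713982582092, 0.18456648290157318), 10.922952651977539)
head ext [[ 0.562 -0.249  0.213]
 [ 0.681 -0.084  0.34 ]]
grip col [46 46 45]
3.9
rest 1 [-0.53203159  0.55590915 -0.20314197  1.66207799  0.50468786  1.34046372
  2.19701033]
beaker 1 [-1.06784035  0.56733541  0.64574924  1.64178353 -0.37953777  1.06109292
 -1.88032773]
150 1 [-1.17  0.19  1.28  2.38  0.58  0.16 -2.6 ] True
165 1 [ 1.01  0.17 -0.87  2.32  1.14  0.19 -2.73] False
180 1 [-0.22  0.1   0.66  2.36 -1.23  0.32 -0.03] True
195 1 [-0.03  0.21  0.66  2.26 -1.2   0.63  0.27] True
rest -1 [-1.05234959  0.58179237  0.52306956  1.70067799  0.16927857  1.21913033
 -0.64427735]
beaker -1 [-0.64082866  0.50664345  0.03262615  1.61059222 -0.01852439  1.02465897
  0.96811984]
150 -1 [-0.58  0.1   0.59  2.36  1.05  0.29  0.07] True
165 -1 [ 1.01  0.17 -0.87  2.32  1.14  0.19  0.42] False
180 -1 [ 1.15  0.2  -0.8   2.29 -0.59  0.16  2.53] True
195 -1 [ 1.47  0.39 -1.06  2.17 -0.3   0.32  2.64] True
```

```bash
cat > ik.py <<'E'
from h import *
r=np.radians
lo=np.array([-2.53,-.31,-1.57,.28,-1.29,.15,-2.92]);hi=np.array([2.53,2.02,1.55,2.44,4.43,1.84,2.92])
C=np.array([.62,-.17,.056])
for j in(1,-1):
  for az in(150,165,180,195,210,-20,0,20):
    for phi in(10,20,30):
        u=uvec(r(az),r(34));R=frame(r(az),r(phi),j);out=[]
        for k,off in enumerate(([0,0,0],[-.022,0,0],[0,.022,0],[.022,0,0],[0,-.022,0],u*.15)):
            g=C+np.array(off)+u*.190; q=solver.inverse_kinematics(g+R[:,1]*.019,R)
            out.append(None if q is None else round(float(np.minimum(q-lo,hi-q).min()),2))
            if k==0: q0=q
        print(j,az,phi,out,None if q0 is None else np.round(q0,2))
E
python3 ik.py
```

```text
1 150 10 [0.18, 0.17, 0.18, 0.19, 0.18, 0.29] [-0.92  0.54  1.37  2.06 -0.67  0.88 -1.31]
1 150 20 [0.16, 0.13, 0.15, 0.17, 0.16, 0.19] [-1.05  0.43  1.39  2.18 -0.61  0.6  -1.39]
1 150 30 [0.13, 0.07, 0.12, 0.15, 0.13, 0.09] [-1.18  0.35  1.42  2.3  -0.55  0.32 -1.46]
1 165 10 [0.37, 0.32, 0.36, 0.42, 0.39, 0.13] [-0.56  0.28  0.89  2.07 -0.33  0.75 -1.31]
1 165 20 [0.25, 0.2, 0.24, 0.3, 0.26, 0.05] [-0.49  0.16  0.76  2.19 -0.22  0.49 -1.42]
1 165 30 [0.11, 0.09, 0.09, 0.11, 0.1, 0.06] [-0.92  0.16  1.23  2.33 -0.58  0.28 -1.05]
1 180 10 [0.39, 0.35, 0.37, 0.43, 0.41, 0.11] [-0.42  0.28  0.84  2.05 -0.39  0.77 -0.93]
1 180 20 [0.27, 0.22, 0.26, 0.32, 0.28, 0.13] [-0.44  0.2   0.86  2.17 -0.53  0.57 -0.77]
1 180 30 [0.09, 0.11, 0.14, 0.19, 0.17, 0.06] [-0.83  0.36  1.42  2.3  -1.2   0.64 -0.11]
1 195 10 [0.43, 0.39, 0.41, 0.48, 0.46, 0.23] [-0.37  0.34  0.89  2.01 -0.52  0.85 -0.5 ]
1 195 20 [0.33, 0.29, 0.31, 0.37, 0.36, 0.19] [-0.48  0.34  1.09  2.11 -0.83  0.79 -0.18]
1 195 30 [0.24, 0.2, 0.22, 0.23, 0.24, 0.07] [-0.27  0.25  0.89  2.2  -1.04  0.68  0.06]
1 210 10 [0.5, 0.46, 0.4
[... 2336 characters left out ...]
 0.31, 0.33, 0.0] [-0.2   0.89  0.88  1.21 -0.62  1.49 -1.29]
-1 -20 20 [0.1, 0.14, 0.12, 0.06, 0.09, None] [-0.13  1.01  0.89  1.02 -0.64  1.74 -1.31]
-1 -20 30 [None, -0.0, None, None, None, None] None
-1 0 10 [0.36, 0.41, 0.38, 0.32, 0.36, 0.01] [-0.29  0.9   0.91  1.22 -0.6   1.48 -1.  ]
-1 0 20 [0.14, 0.19, 0.15, 0.09, 0.14, None] [-0.23  1.    0.91  1.04 -0.57  1.7  -1.04]
-1 0 30 [None, 0.03, None, None, None, None] None
-1 20 10 [0.43, 0.47, 0.43, 0.38, 0.42, 0.1] [-0.38  0.87  0.92  1.29 -0.54  1.41 -0.72]
-1 20 20 [0.24, 0.29, 0.25, 0.19, 0.23, None] [-0.35  0.97  0.93  1.14 -0.48  1.6  -0.76]
-1 20 30 [0.06, 0.11, 0.06, 0.01, 0.06, None] [-0.31  1.06  0.91  0.98 -0.41  1.78 -0.8 ]
```

```bash
cat >> h.py <<'E'
r=np.radians
TIP=np.array([.5237,.127,.030]); AZ0=r(87.5); BETA=r(14); S=.190
def toolpose(tip,az,th,jaw=1,s=S):
    u=uvec(az,th); R=frame(az,th-BETA,jaw); return np.array(tip)+u*s+R[:,1]*.019, R, u
def snap(c,name):
    p,d=viewer.read_camera(c); cv2.imwrite(f"pics/{name}.png",p[:,:,::-1]); return p,d
E
python3 - <<'E'
from h import *
p,R,u=toolpose(TIP,AZ0,r(30),1)
try: env.reach(p-R[:,1]*.11,R)
except env.PlanningError as e: print("fail",e); raise
s=env.sense();print(s["t"],s["joint_positions"].round(2),s["ee_pos"])
snap("scene","b_scene");snap("wrist","b_wrist")
E
```

```text
5.9667 [-0.48  0.4  -0.19  1.58  0.29  1.36  2.35] [0.52856818 0.247637   0.28192216]
```

View pics/b_scene.png

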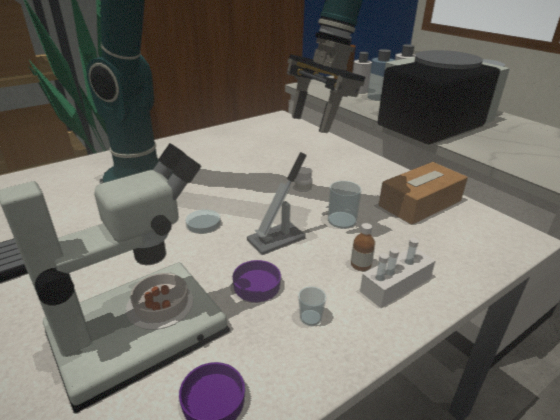

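View pics/b_wrist.png

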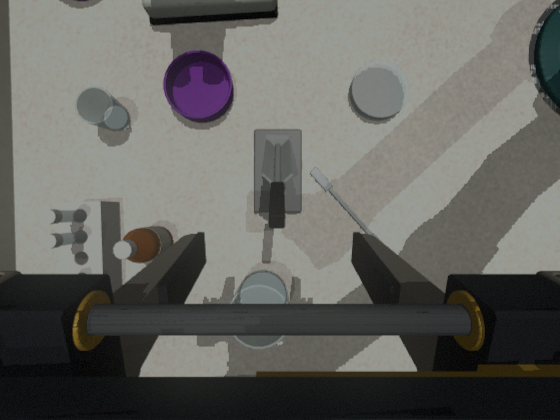

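Run:
```python
from h import *
p,R,u=toolpose(TIP,AZ0,r(30),1)
env.movel(p,R,rate=.12); w0=env.sense()["wrist_force"]
effector.grasp(squeeze=40); env.pause(.2)
s=env.sense();print(s["t"],s["gripper_width"],s["ee_pos"],s["wrist_force"],w0)
snap("wrist","c_wrist")
if s["gripper_width"]>.01:
    env.movel(p+u*.15,R,rate=.12)
    s=env.sense();print(s["t"],s["gripper_width"],s["ee_pos"],s["wrist_force"])
    for c in("scene","side"):
        snap(c,"d_"+c)
        for n in("rod_tip","rod_grip"): print(c,n,[(np.round(x["at"],4).tolist(),round(x["score"],2)) for x in tip_of(c,n)][:3])
    print("exp tip",TIP+u*.15,"grip",TIP+u*.33)
    # IK chain check
    for az in(170,180,185,195):
      for nm,t in(("via",[.50,.03,.20]),("in",[.62,-.17,.055]),("ret",np.array([.62,-.17,.055])+uvec(r(az),r(34))*.15)):
        for j in(1,):
            pp,RR,_=toolpose(t,r(az),r(34),j);q=solver.inverse_kinematics(pp,RR);print(az,nm,None if q is None else np.round(q,2))
```

```text
8.4917 0.01386770514888053 [0.52810425 0.21648686 0.1764365 ] [ 2.43340357 -1.31349579 -0.59806257] [0.33030561 0.27055663 0.5372418 ]
9.9417 0.01376912252058704 [0.53058406 0.29113133 0.30548962] [-0.66076502  0.07848156 -0.71581486]
scene rod_tip [([0.5222, 0.2045, 0.1569], 0.65)]
scene rod_grip [([0.533, 0.2893, 0.3157], 0.86)]
side rod_tip [([0.5263, 0.1992, 0.1604], 0.66)]
side rod_grip []
exp tip [0.52697145 0.20192862 0.15990381] grip [0.5308972  0.29184296 0.31578838]
170 via [-0.03 -0.28 -0.24  2.18  0.1   0.92 -2.07]
170 in [-0.9   0.39  1.39  2.2  -0.82  0.66 -0.73]
170 ret [ 1.44 -0.22 -0.99  2.1  -0.36  0.84 -1.12]
180 via None
180 in [-0.79  0.43  1.38  2.18 -0.92  0.76 -0.41]
180 ret [ 1.5  -0.14 -0.98  2.07 -0.38  0.87 -0.85]
185 via None
185 in [-0.74  0.46  1.38  2.17 -0.97  0.83 -0.26]
185 ret [ 1.95 -0.19 -1.29  2.04 -0.52  0.94 -0.58]
195 via [ 0.28 -0.29 -0.24  2.19 -0.21  0.91 -1.16]
195 in [-0.62  0.53  1.37  2.12 -1.04  0.97  0.  ]
195 ret [ 1.02 -0.01 -0.46  2.01 -0.32  0.92 -0.58]
```

View pics/d_scene.png

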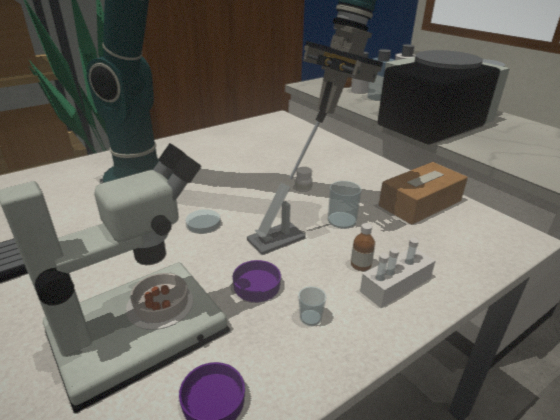

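Run:
```python
from h import *
lo=np.array([-2.53,-.31,-1.57,.28,-1.29,.15,-2.92]);hi=np.array([2.53,2.02,1.55,2.44,4.43,1.84,2.92])
E0=np.array([.627,-.149,.055])
for az in(165,180,190,200):
  for ret in(.08,.11):
    for dy in(0,.1,.2,.28):
        pp,RR,_=toolpose(E0+uvec(r(az),r(34))*ret+[0,dy,0],r(az),r(34));q=solver.inverse_kinematics(pp,RR);print(az,ret,dy,None if q is None else (np.round(q,2),np.minimum(q-lo,hi-q).min().round(2)))
```

```text
165 0.08 0 (array([ 0.59,  0.  , -0.46,  2.14,  0.07,  0.65, -1.75]), np.float64(0.3))
165 0.08 0.1 (array([ 0.57, -0.  , -0.69,  2.14,  0.2 ,  0.68, -2.08]), np.float64(0.3))
165 0.08 0.2 (array([-0.37, -0.  , -0.01,  2.15,  0.31,  0.74, -2.42]), np.float64(0.29))
165 0.08 0.28 (array([-1.64,  0.01,  1.13,  2.14,  0.33,  0.77, -2.56]), np.float64(0.3))
165 0.11 0 (array([ 1.58, -0.11, -1.31,  2.11, -0.16,  0.72, -1.48]), np.float64(0.2))
165 0.11 0.1 (array([ 1.35, -0.19, -1.3 ,  2.12, -0.16,  0.74, -1.71]), np.float64(0.12))
165 0.11 0.2 (array([ 0.93, -0.02, -1.28,  2.09,  0.26,  0.79, -2.34]), np.float64(0.29))
165 0.11 0.28 (array([-0.58,  0.  , -0.01,  2.08,  0.35,  0.86, -2.62]), np.float64(0.3))
180 0.08 0 (array([ 0.31,  0.  , -0.01,  2.14, -0.16,  0.67, -1.16]), np.float64(0.3))
180 0.08 0.1 (array([ 1.02, -0.01, -0.94,  2.15, -0.05,  0.65, -1.46]), np.float64(0.29))
180 0.08 0.2 (array([ 0.75, -0.  , -0.94,  2.15,  0.1 ,  0.66, -1.83]), np.float64(0.29))
180 0.08 0.28 (array([-0.19,  0.  , -0.23,  2.14,  0.22,  0.69, -2.14]), np.float64(0.3))
180 0.11 0 (array([ 1.64, -0.0
[... 1054 characters left out ...]
ay([-0.74,  0.23,  1.42,  2.09, -0.67,  0.93, -0.19]), np.float64(0.13))
200 0.08 0.1 (array([-0.16, -0.  ,  0.43,  2.15, -0.3 ,  0.73, -0.76]), np.float64(0.29))
200 0.08 0.2 (array([ 0.48,  0.  , -0.46,  2.14, -0.19,  0.68, -1.07]), np.float64(0.3))
200 0.08 0.28 (array([ 0.27,  0.  , -0.46,  2.14, -0.09,  0.66, -1.35]), np.float64(0.3))
200 0.11 0 (array([-0.56,  0.02,  1.11,  2.07, -0.38,  0.87, -0.46]), np.float64(0.33))
200 0.11 0.1 (array([ 0.99,  0.  , -0.69,  2.08, -0.29,  0.8 , -0.75]), np.float64(0.31))
200 0.11 0.2 (array([ 1.45, -0.09, -1.29,  2.1 , -0.36,  0.78, -0.86]), np.float64(0.22))
200 0.11 0.28 (array([ 1.25, -0.1 , -1.3 ,  2.11, -0.29,  0.74, -1.11]), np.float64(0.21))
```

Run:
```python
from h import *
def gp(g,az,th=r(34)):
    R=frame(az,th-BETA,1); return np.array(g)+R[:,1]*.019,R
def go(g,az):
    p,R=gp(g,az); q=solver.inverse_kinematics(p,R); print(np.round(q,2)); env.reach(p,R); s=env.sense(); print(s["t"].__round__(2),s["joint_positions"].round(2),s["ee_pos"].round(3))
print(env.sense()["joint_positions"].round(2))
go([.48,.20,.38],r(10))
go([.47,.10,.37],r(-90))
E0=np.array([.627,-.149,.055])
pp,RR,_=toolpose(E0+uvec(r(190),r(34))*.08+[0,.2,0],r(190),r(34));q=solver.inverse_kinematics(pp,RR);print("via",q.round(3),pp)
snap("scene","e_scene")
```

```text
[-0.53  0.43 -0.2   1.48  0.29  1.44  2.31]
[-0.45  0.33  0.05  1.52 -0.09  1.64  1.36]
11.15 [-0.45  0.33  0.05  1.52 -0.09  1.64  1.36] [0.473 0.2   0.362]
[-0.37  0.03  0.32  1.89 -0.38  1.22  0.09]
12.31 [-0.37  0.04  0.32  1.89 -0.38  1.22  0.09] [0.47  0.108 0.352]
via [-0.283 -0.06   0.17   2.199 -0.019  0.653 -1.494] [0.48471133 0.02591067 0.26098598]
```

View pics/e_scene.png

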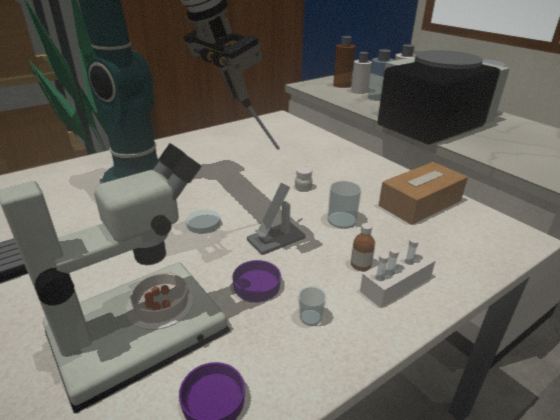

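Run:
```python
from h import *
E0=np.array([.627,-.149,.055]);az=r(190);th=r(34);off=uvec(az,th)
p,R,u=toolpose(E0+off*.08+[0,.2,0],az,th); env.reach(p,R)
s=env.sense();print(s["t"],s["joint_positions"].round(2),s["wrist_force"].round(2))
for c in("scene","side"):
    snap(c,"f_"+c); 
    for n in("rod_tip","rod_grip"): print(c,n,[(np.round(x["at"],4).tolist(),round(x["score"],2)) for x in tip_of(c,n)][:3])
print("exp",E0+off*.08+[0,.2,0],E0+off*.26+[0,.2,0])
```

```text
13.7667 [-0.28 -0.06  0.17  2.2  -0.02  0.65 -1.49] [-0.82 -0.27  0.14]
scene rod_tip [([0.5826, 0.0464, 0.1201], 0.57)]
scene rod_grip [([0.4799, 0.0244, 0.27], 0.6)]
side rod_tip [([0.5824, 0.0441, 0.1234], 0.6)]
side rod_grip [([0.4807, 0.0245, 0.2673], 0.86)]
exp [0.5829442  0.04323177 0.12132301] [0.48381865 0.02575326 0.27054977]
```

View pics/f_scene.png

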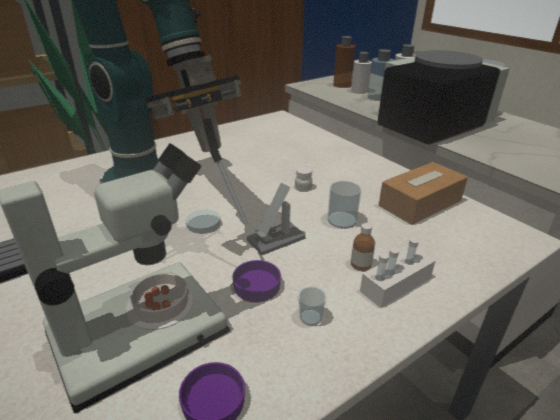

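View pics/f_side.png

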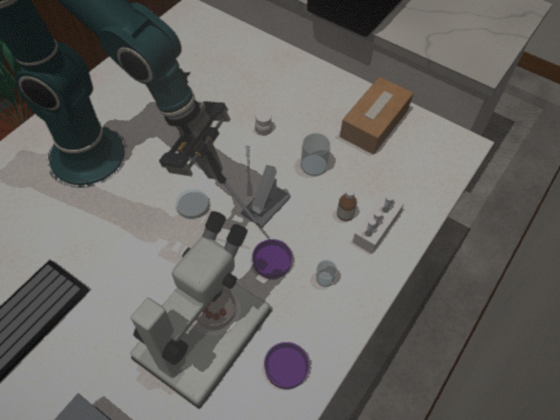

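Run:
```python
from h import *
E0=np.array([.627,-.149,.055]);az=r(190);th=r(34);off=uvec(az,th)
p,R,u=toolpose(E0+off*.08,az,th)
env.movel(p,R,rate=.1); s=env.sense();print(s["t"],s["joint_positions"].round(2),s["wrist_force"].round(2))
env.movel(p-u*.045,R,rate=.06); s=env.sense();print(s["t"],s["joint_positions"].round(2),s["wrist_force"].round(2))
for c in("scene","side"):
    im,_=snap(c,"g_"+c); 
    for n in("rod_tip","rod_grip"): print(c,n,[(np.round(x["at"],4).tolist(),round(x["score"],2)) for x in tip_of(c,n)][:3])
    x0,y0=(100,180) if c=="scene" else (150,200)
    cv2.imwrite("pics/g2_%s.png"%c,cv2.resize(im[y0:y0+150,x0:x0+200,::-1],(800,600),interpolation=cv2.INTER_CUBIC))
print("exp",E0+off*.035,E0+off*.215)
```

```text
16.2167 [-0.07  0.02  0.48  2.12 -0.3   0.73 -0.79] [-0.12 -0.1  -1.35]
17.1167 [-0.07  0.12  0.47  2.13 -0.4   0.65 -0.71] [ 0.51  0.08 -0.09]
scene rod_tip [([0.6075, -0.1522, 0.082], 0.41)]
scene rod_grip []
side rod_tip []
side rod_grip [([0.5058, -0.1688, 0.2325], 0.51), ([0.5555, 0.3545, -0.0006], 0.35)]
exp [ 0.60772559 -0.1523986   0.08401632] [ 0.50860004 -0.16987711  0.23324308]
```

View pics/g2_scene.png

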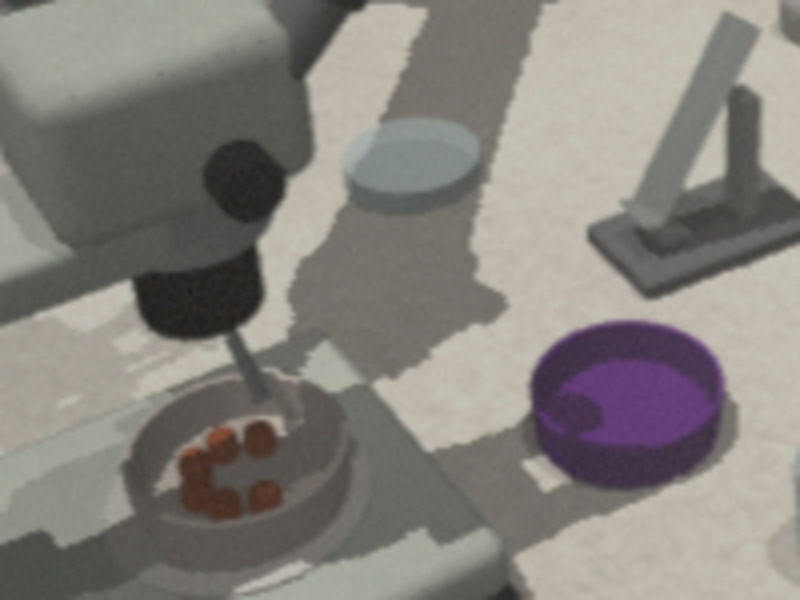

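View pics/g_side.png

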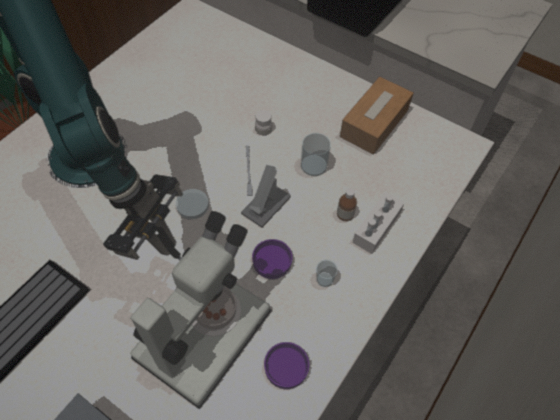

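```bash
cat >> h.py <<'E'
C0=np.array([.6195,-.1705]);AZ=r(190);TH=r(34)
def stirpose(a,rad=.022,z=.055): return toolpose(np.array([C0[0]+rad*np.cos(a),C0[1]+rad*np.sin(a),z]),AZ,TH)
E
python3 - <<'E'
from h import *
w0=env.sense()["wrist_force"]
p,R,u=stirpose(r(71)); env.movel(p,R,rate=.05); s=env.sense();print(s["t"],(s["wrist_force"]-w0).round(2),s["ee_pos"]-p)
mx=0
for a in range(71+20,71+181,20):
    p,R,u=stirpose(r(a)); env.movel(p,R,rate=.06); s=env.sense(); print(a,round(s["t"],2),(s["wrist_force"]-w0).round(1),s["joint_positions"].round(2)[[2,3,4,5]])
for c in("scene",):
    im,_=snap(c,"h_"+c); cv2.imwrite("pics/h2_%s.png"%c,cv2.resize(im[180:330,100:300,::-1],(800,600),interpolation=cv2.INTER_CUBIC))
E
```

```text
18.2583 [ 0.47 -0.22  0.22] [-7.83510888e-06 -1.92783101e-04  2.60266500e-05]
91 18.53 [-1.1 -0.3 -0.2] [ 0.45  2.14 -0.48  0.59]
111 18.81 [1.1 0.1 0.2] [ 0.46  2.15 -0.48  0.59]
131 19.08 [-0.3 -0.1  0.6] [ 0.46  2.16 -0.48  0.59]
151 19.36 [ 0.   0.6 -0.2] [ 0.46  2.16 -0.48  0.6 ]
171 19.63 [ 0.3 -0.3  0.5] [ 0.47  2.16 -0.49  0.6 ]
191 19.91 [-0.7  0.1  0.2] [ 0.47  2.15 -0.5   0.61]
211 20.18 [ 0.7 -0.5  0.3] [ 0.47  2.14 -0.51  0.62]
231 20.46 [1.  0.2 0.7] [ 0.47  2.12 -0.52  0.62]
251 20.73 [-0.8 -0.5  0.2] [ 0.47  2.11 -0.53  0.63]
```

View pics/h2_scene.png

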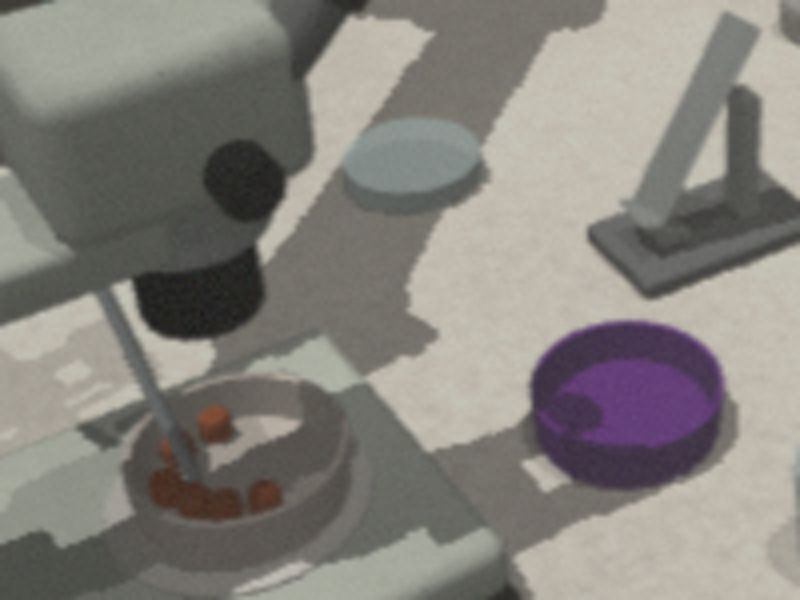

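Run:
```python
from h import *
w0=env.sense()["wrist_force"];mx=0
for a in range(271,71+1080+21,20):
    p,R,u=stirpose(r(a)); env.movel(p,R,rate=.06); s=env.sense(); mx=max(mx,np.linalg.norm(s["wrist_force"]-w0))
print(s["t"],mx,s["joint_positions"].round(2))
for c in("scene","side"):
    im,d=snap(c,"i_"+c); np.savez("pics/i_%s.npz"%c,p=im,d=d)
    print([(np.round(x["at"],3).tolist(),round(x["score"],2)) for x in tip_of(c,"bead0")], [(np.round(x["at"],3).tolist(),round(x["score"],2)) for x in search_frame(c,"bead0")])
    x0,y0=(120,250) if c=="scene" else (190,270); cv2.imwrite("pics/i2_%s.png"%c,cv2.resize(im[y0:y0+75,x0:x0+100,::-1],(800,600),interpolation=cv2.INTER_CUBIC))
W=cloud("scene",np.load("pics/i_scene.npz")["d"]);X,Y,Z=W[...,0],W[...,1],W[...,2]
from scipy.optimize import least_squares
m=(abs(Z-.0745)<.003)&(np.hypot(X-.62,Y+.17)<.062)&(np.hypot(X-.62,Y+.17)>.035);q=np.stack([X,Y],-1)[m]
print("rim",least_squares(lambda a:np.hypot(q[:,0]-a[0],q[:,1]-a[1])-.050,[.62,-.17],loss="soft_l1",f_scale=.002).x)
```

```text
33.4333 2.2284229170476033 [-0.08  0.18  0.48  2.14 -0.49  0.59 -0.64]
[([0.61, -0.209, 0.046], 0.64), ([0.65, -0.152, 0.049], 0.62), ([0.651, -0.186, 0.053], 0.51), ([0.582, -0.192, 0.048], 0.5), ([0.578, -0.166, 0.05], 0.41), ([0.631, -0.199, 0.049], 0.37)] [([0.612, -0.207, 0.061], 0.47), ([0.651, -0.253, 0.172], 0.26)]
[([0.648, -0.152, 0.054], 0.5), ([0.611, -0.203, 0.045], 0.48), ([0.632, -0.2, 0.049], 0.4), ([0.652, -0.181, 0.048], 0.4)] [([0.653, -0.182, 0.06], 0.59), ([0.648, -0.152, 0.066], 0.44)]
rim [ 0.61875942 -0.17008627]
```

View pics/i2_scene.png

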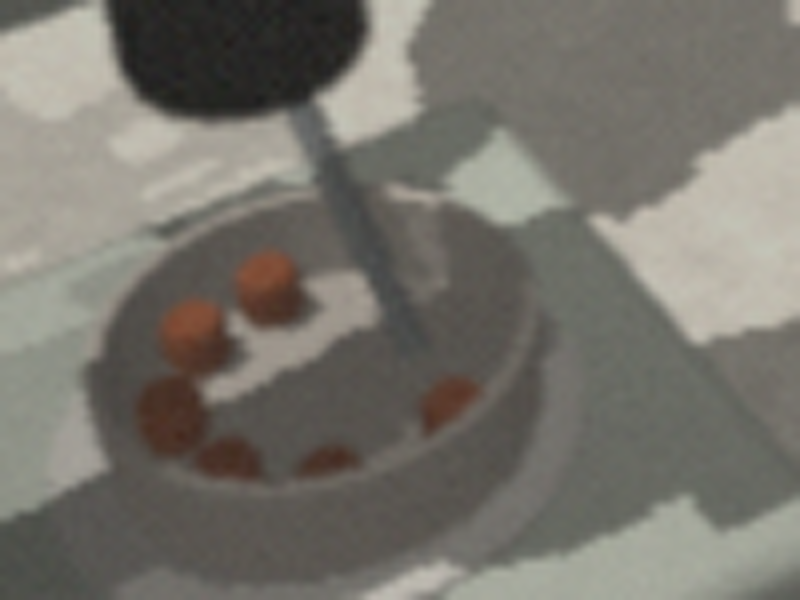

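View pics/i2_side.png

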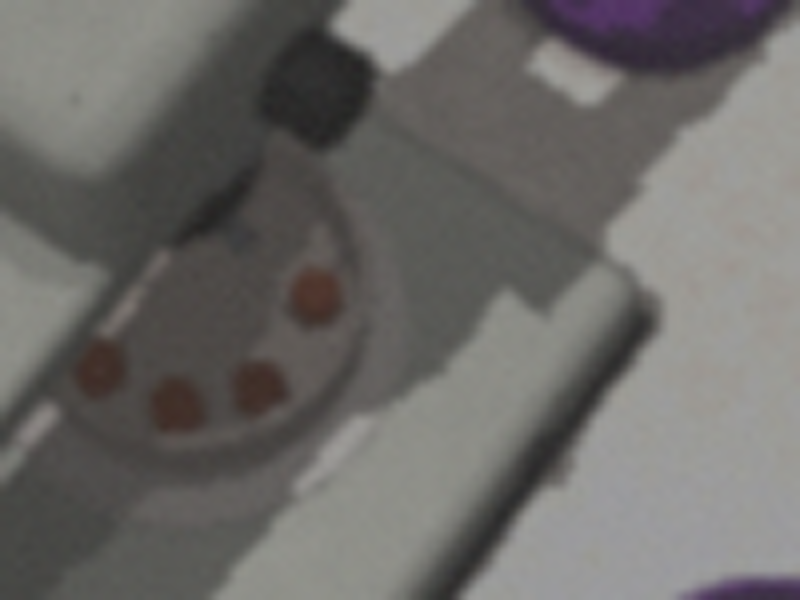

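Run:
```python
from h import *
p,R,u=stirpose(r(91)); env.movel(p+u*.085,R,rate=.1)
env.movel(p+u*.085+[0,.2,0],R,rate=.15)
R2=frame(r(-100),r(20),1); env.reach(np.array([.46,.12,.38])+R2[:,1]*.019,R2)
s=env.sense();print(s["t"],s["joint_positions"].round(2),s["wrist_force"].round(2),s["gripper_width"])
B=np.array([.557,.355]);az=r(235);th=r(27);k=uvec(az,th);h=k[:2]/np.linalg.norm(k[:2])
t=np.r_[B-.022*h,.008]; p,R,u=toolpose(t,az,th); env.reach(p+u*.15,R)
s=env.sense();print(s["t"],s["joint_positions"].round(2),s["ee_pos"]-(p+u*.15))
for c in("scene","side"):
    snap(c,"j_"+c)
    for n in("rod_tip","rod_grip"): print(c,n,[(np.round(x["at"],4).tolist(),round(x["score"],2)) for x in tip_of(c,n)][:3])
    print([(np.round(x["at"],4).tolist(),round(x["score"],2)) for x in tip_of(c,"beaker")][:2])
print("exp",t+u*.15,t+u*.33)
```

```text
37.4417 [-0.49 -0.03  0.37  1.94 -0.35  1.16 -0.16] [ 0.3   0.27 -0.65] 0.013488879679545795
38.25 [-0.64  0.1   0.18  1.93 -0.16  0.92 -0.99] [ 3.15268730e-04 -1.08389739e-03  2.07359571e-05]
scene rod_tip [([0.5311, 0.3186, 0.1404], 0.67)]
scene rod_grip [([0.4829, 0.2493, 0.3008], 0.7)]
[([0.5552, 0.3517, 0.0031], 0.84)]
side rod_tip [([0.5305, 0.3163, 0.1473], 0.4)]
side rod_grip [([0.5303, 0.1652, -0.0002], 0.72), ([0.4824, 0.2495, 0.298], 0.49)]
[([0.555, 0.3527, -0.0002], 0.59)]
exp [0.53055894 0.31723826 0.14165098] [0.48368726 0.25029855 0.30203215]
```

View pics/j_scene.png

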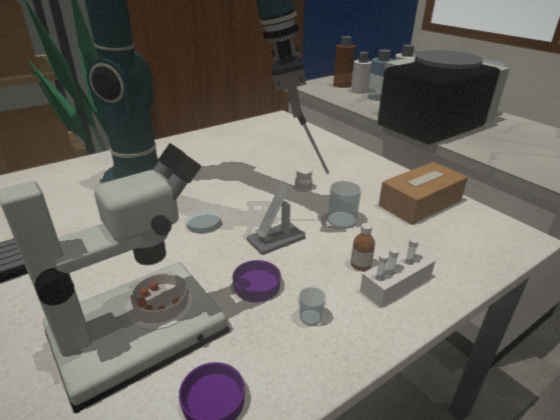

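View pics/j_side.png

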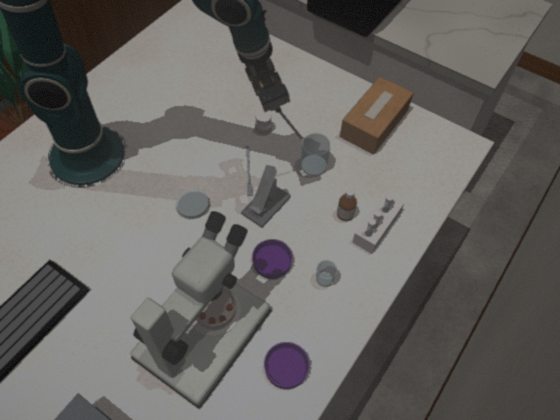

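Run:
```python
from h import *
B=np.array([.557,.355]);az=r(235);th=r(27);k=uvec(az,th);h=k[:2]/np.linalg.norm(k[:2])
t=np.r_[B-.022*h,.008]; p,R,u=toolpose(t,az,th)
w0=env.sense()["wrist_force"]
env.movel(p+u*.02,R,rate=.1); s=env.sense(); print(s["t"],(s["wrist_force"]-w0).round(1))
for k in(.012,.008,.004,.002,0,-.002,-.004):
    env.movel(p+u*k,R,rate=.03); env.pause(.1); s=env.sense();f=s["wrist_force"]-w0;print(k,s["t"].__round__(2),f.round(1))
    if f[2]>4: break
for c in("scene","side"):
    snap(c,"k_"+c)
    for n in("rod_tip","beaker"): print(c,n,[(np.round(x["at"],4).tolist(),round(x["score"],2)) for x in tip_of(c,n)][:3])
```

```text
40.1 [0.6 0.3 1.6]
0.012 40.62 [-0.1  0.6  0.8]
0.008 41.0 [-0.2  0.1  0.6]
0.004 41.38 [-0.5  0.3  0.9]
0.002 41.73 [-0.5  0.1  0.9]
0 42.08 [ 0.2 -0.1  1.5]
-0.002 42.43 [ 0.2 -0.7  1.1]
-0.004 42.78 [-3.2 -3.6 12.2]
scene rod_tip [([0.6193, -0.1696, 0.0431], 0.51)]
scene beaker [([0.5532, 0.3547, 0.0019], 0.69)]
side rod_tip [([0.6302, -0.1961, 0.0487], 0.21)]
side beaker [([0.5542, 0.3545, -0.0041], 0.75)]
```

View pics/k_scene.png

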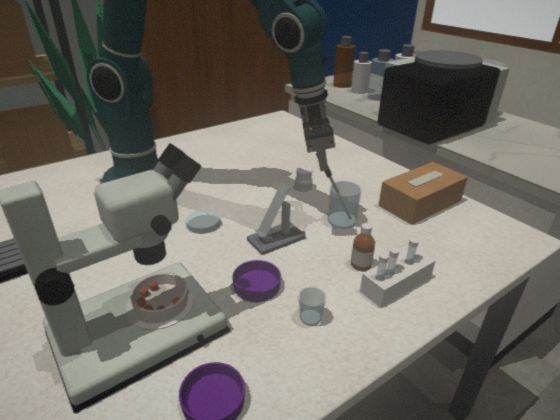

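Run:
```python
from h import *
s=env.sense();p=s["ee_pos"];R=s["tcp_rot"]
u=uvec(r(235),r(27))
env.movel(p+u*.002,rate=.03); env.pause(.1)
effector.release(); env.pause(.3)
q=env.sense()["ee_pos"]
env.movel(q-np.array(env.sense()["tcp_rot"])[:,1]*.15,rate=.15); env.pause(.5)
s=env.sense();print(s["t"],s["gripper_width"],s["wrist_force"].round(2))
for c in("scene","side"):
    im,_=snap(c,"l_"+c)
    for n in("rod_tip","rod_grip","beaker","dish","bead0"): print(c,n,[(np.round(x["at"],4).tolist(),round(x["score"],2)) for x in tip_of(c,n)][:6])
    x0,y0=(240,140) if c=="scene" else (230,90); cv2.imwrite("pics/l2_%s.png"%c,cv2.resize(im[y0:y0+120,x0:x0+160,::-1],(800,600),interpolation=cv2.INTER_CUBIC))
```

```text
46.6 0.09185401676569155 [-0.59 -0.94  1.06]
scene rod_tip []
scene rod_grip [([0.5208, 0.2972, 0.158], 0.53)]
scene beaker [([0.5554, 0.3542, 0.0004], 0.94)]
scene dish [([0.6205, -0.171, 0.0474], 0.91), ([0.8286, -0.1691, 0.0011], 0.89), ([0.6387, 0.0301, 0.0037], 0.67), ([0.6197, -0.1709, 0.0003], 0.4)]
scene bead0 [([0.61, -0.2072, 0.052], 0.55), ([0.6311, -0.199, 0.0516], 0.53), ([0.6529, -0.1534, 0.0491], 0.53), ([0.5785, -0.165, 0.0523], 0.47), ([0.5837, -0.1909, 0.0522], 0.45), ([0.6499, -0.1829, 0.0528], 0.38)]
side rod_tip [([0.3636, 0.0439, -0.0011], 0.26), ([0.7806, 0.0682, -0.0006], 0.24)]
side rod_grip [([0.5228, 0.296, 0.1604], 0.5)]
side beaker [([0.6113, -0.2026, 0.0484], 0.72), ([0.5554, 0.3512, -0.0018], 0.56)]
side dish [([0.6178, -0.1688, 0.044], 0.84), ([0.8279, -0.1774, 0.0034], 0.6), ([0.5177, 0.2979, 0.1619], 0.59), ([0.6396, 0.0341, 0.0008], 0.56)]
side bead0 [([0.6088, -0.2063, 0.046], 0.6), ([0.6308, -0.1987, 0.0498], 0.55), ([0.6496, -0.1809, 0.0462], 0.53), ([0.649, -0.1495, 0.0493], 0.44)]
```

View pics/l2_scene.png

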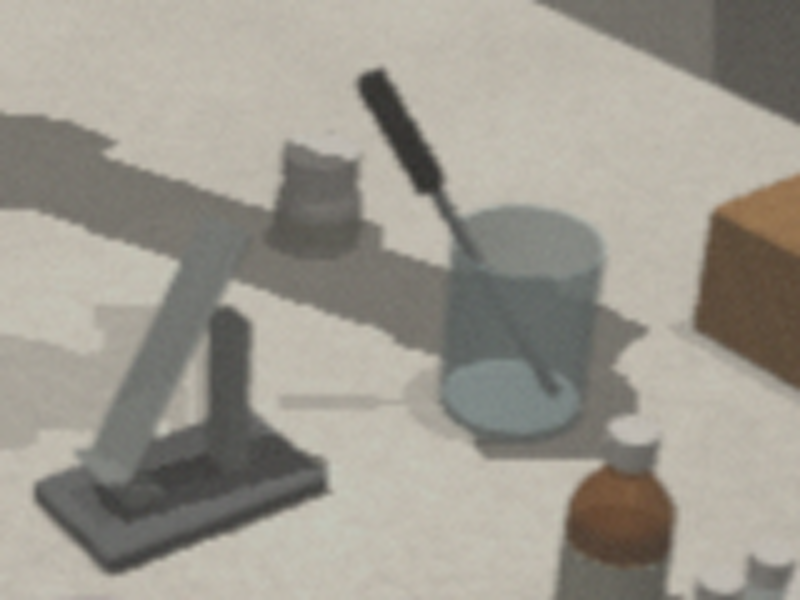

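View pics/l_side.png

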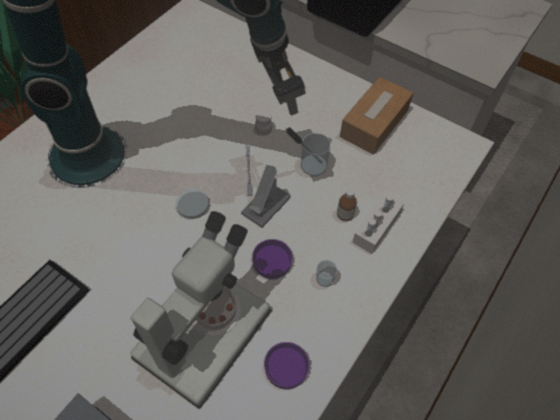

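Run:
```python
from station import *
print(workorder.finish_job(), env.sense()["t"])
```

```text
the job is handed in; nothing more can be done
the job is handed in; nothing more can be done
```

I stirred the beads, stood the rod in the large wash beaker and handed the job in at about 47 s, under the 72 s limit. The system gave no verdict.

- **Stirring:** I took the rod by its grip from the rest, slid it in under the lens leaning 34°, and made three turns at 22 mm radius with its end set about 10 mm above the dish's underside. The wrist force changed by at most about 2 N during the stirring.
- **Beads and dish:** The last pictures showed all six beads in the dish, each at least 15 mm from where it began. The dish had moved less than about 2 mm.
- **Rod and beaker:** I lowered the rod until it touched the beaker's floor, at about 12 N, raised it 2 mm and let go. It now stands grip up against the rim, leaning about 32° (43° is allowed). The beaker is upright and within a few mm of its first place, and the gripper is clear of everything.
- **Other things:** The microscope and the bystanders look unmoved in the final pictures. I judged that by eye and did not measure each one.

**Checks that failed or disagreed:** The networks could not find the rod's lower end inside the glass. I judged it to be on the beaker floor from the picture, the contact force and the grip position. The side camera also gave one false beaker report, at the dish.

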